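Shut off the side burner with the inner knob of a coaxial pair and close its lid

ROBOT

A 6-joint arm with a two-finger parallel gripper is mounted at the origin on the work surface. World frame = base frame: x ahead of the robot, y to its left, z up, the work surface at z = 0. Lengths are in m, angles in rad, forces in N, time in s.
With the tool pointing down it reaches from about 0.425 to 0.95 m from the base axis. Payload 3.5 kg.
Tool frame: the origin (TCP) lies at the very end of the fingers, on their centre line; the grasp point (between the pads) lies ctrl.grip_point_offset behind it (ctrl.grip_point_offset is the distance from the TCP to the grasp point, in m); z points along the fingers, y is the direction in which the jaws open and shut (so a half turn about z gives the same grasp; the last joint's range is limited). The gripper opens to 85 mm and grips with 20 to 120 N. Pads are 22 mm wide; open, the fingers measure 114 mm over their backs; the gripper's body (76 mm by 85 mm) begins 54 mm behind the grasp point. The pads swing forward as they close: fully open they stand 13 mm farther back than shut.
Start: joints at [1.015, 0.286, 1.577, -0, 1.279, -0.15], TCP at [0.266, 0.62, 0.231] pointing down, gripper open.
Joint ranges: [-2.77, 2.77], [-0.9, 2.22], [0.21, 2.48], [-1.53, 4.67], [0.24, 2.81], [-2.84, 2.84]. Speed limits (rad/s): [2.79, 2.79, 3.14, 3.14, 3.14, 3.14].

INTERFACE

Orientations are given as a unit quaternion [x, y, z, w].
In Python, from plant import telemetry, imaging, ticket, finder, ctrl gives the robot as it stands. The module is installed in compiled form; this text tells all that it offers.
- The arm moves only by the shell command python3 -m crank 'ROWS' [FORCE]. ROWS is JSON, a list of rows, each a list of 7 numbers: the shift along the tool's x, y, z scaled (see below), then the turn, a rotation vector about the tool's x, y, z scaled (see below), then the opening, from 0 (shut) to 1 (fully open). A call has 1 to 12 rows; each row is the pose to reach, as a shift and turn from the pose commanded when the call began, along the tool's axes at that moment; what a row does not reach only later rows make up. The controller multiplies each number of a shift by 0.15 m and each number of a turn by 90 degrees. A row lasts 1/10 s, in which the tool goes at most 50 mm and 8.59 degrees, less where a joint would pass 70% of its speed; a pose out of reach is approached as far as the arm can. A call with a number of a shift or a turn outside -1 to 1 is refused whole. A call with a gripper value outside its range is refused whole. The fingers move at their own pace and stop on an object; FORCE is the grip in N (left out, the last holds). Time passes only in rows, so rows that repeat a pose let the fingers close. It gives the time, the measured TCP pose, the force and the opening at its end, in the units of the state.
- telemetry.get_state(): the state, without advancing time (a new reading comes with each control period).
- imaging.read_camera(name): name is "side" or "top"; returns a dict with "pixels" (400x640x3 uint8, red, green, blue), "vfov" (degrees; the focal length in pixels is half the picture's height over the tangent of half this angle, whatever the lens; pixels are square), "cx", "cy" (the principal point, pixels), "rvec" (rotation vector, rad) and "tvec" (3), from world to camera coordinates, as OpenCV has them. Camera axes: x right, y down, z forward; pixel columns grow to the right and rows downward; lengths in m; the calibration is good to about 2 mm. A picture is of the moment at which its call begins. There is no depth.
- ticket.sign_off(): hands the job in, once; it reports no verdict.
Trained networks look in a picture, given as the dict that the camera call returned (one of the last four; its "shot" number tells which), for a name from the list of things; names that differ only in an ending like _2 or _b are one class to them, and where a whole thing is asked for, a point or a joint stands for the part that bears it (a point fixed in the world has none). Each returns a list of dicts, best first, with "confidence" (0 to 1); they miss things now and then, are a little off and sometimes report something else, mostly with a low value. They report only what shows in the picture. A call takes as long as a camera call.
- finder.masks_of(label, picture): "pixels" (400x640 bool, what is visible of it) and "extent" ([left, top, right, bottom] in pixels, round what is visible of it).
- finder.pinpoint(label, picture): "location" ([row, column] in pixels: a listed point, or the origin of a listed thing).
The state is a dict: "time": time; "qpos": joint angles; "dq": joint speeds; "joint_efforts": joint torques, N m; "eef_pos": TCP position; "tcp_rot": TCP orientation; "contact_force": force on the tool from outside, world axes, zero at the start; "wrist_torque": the same for the moment, N m; "opening": opening from 0.0 (shut) to 1.0 (fully open).
Only numpy, scipy, OpenCV 4.12 (cv2) and the standard library are available. Lean on these libraries where they do the work, as an engineer would, in place of code of your own. Each camera call takes 0.05 s, during which the arm holds its last target.

TASK

Shut off the side burner on the braai table: press the small red inner knob in gently, turn it clockwise past its gate into its OFF notch among the red marks, feel for the notch and let it spring back out there, never forcing it against its stops and without turning the black outer ring around it. Then lower the aluminium lid of the burner until it is fully shut. Leave everything else where it is.

Things in the scene. Friction and masses are not known exactly. Their poses are not given: they have to be found in the camera images.
- burner: Side burner: open steel pan 200 x 200 mm, 70 tall, fixed, place and yaw vary. Origin: centre of its underside, on the table; z up, x away from the robot (to the lid's hinge), y left. Joined to it, centred 200 mm to its -y side, a grey control console 180 (x) x 190 (y) x 70 mm tall; the coaxial pair stands upright at the console's centre.
- bar: Red inner knob: upright bar grip 32 mm long (own x), 14 thick (own y), on a red disc 28 mm across. Origin on the turning axis; disc 22 to 28 mm above it, bar from the disc to 50 mm above it. Bar's top is 36 mm above the outer ring's top. The white line on the bar's top marks its -x end, the pointer. It only turns and can be pushed down.
- valve: Grey console, 180 x 190 x 70 mm, fixed to the burner, same axes; origin: centre of its underside, right below the turning axis. Inside it, unseen, a pin of the inner knob runs 22 mm from the axis along a gate, notch walls and a bottom, which bear 20 N: do not turn the knob hard (over about 0.4 N m) against them, nor press it over 25 N, nor pull it up while caught.
- bar_top (a point): Centre of the top face of the red bar grip, on the turning axis (125 mm above the table when the knob is out, lower by the push depth when pressed).
- knob (a joint): Inner knob's angle, rad, growing CLOCKWISE from above, 0 to 1.75. At 0 the pointer points along the burner's -x. Up to 0.24 at least (yellow marks) it runs freely. Then a 0.66 rad wide gate, passed only when pushed in 5 mm, then the OFF notch, 0.13 wide, where it springs out and locks. The worn notch's middle lies anywhere from 0.97 to 1.47 (red marks): find it by feel. Past it the knob is held down again.
- plunger (a joint): How far the inner knob is pushed in, m: 0 out, 0.007 hard bottom. Spring: 3 N to start, 8 N at 5 mm, 10 N at the bottom. Let go under the gate or past the notch it stays caught, 5 mm down. If eased to 3 or 4 N while under the gate, it slides on along it, and where it meets the notch it pushes up against the hand with its full 8 N.
- ring (a joint): Angle of the black outer ring, rad, counter-clockwise from above; at 0 its white tab points along the burner's -x. The ring sits around the inner knob, 72 mm outer diameter, 75 to 89 mm above the table, and turns at a touch (friction 0.02 N m). It sets the air and is to stay as it is.
- ring_tab (a point): Outer end of the white tab on the outer ring, 44 mm from the turning axis, 87 mm above the table.
- lid (a joint): Opening angle of the aluminium lid, rad: 0 shut, starts part open; stiff hinge, stays where it is left (friction about 0.5 N m).
- lid_handle (a point): Middle of the dark wooden bar handle on the lid's upper face: bar 100 mm long along the burner's y, its centre line 35 mm off the face, 170 mm from the hinge. When shut it is 109 mm above the table.
- lid_hinge (a point): Middle of the lid's hinge line, at the pan's far (+x) rim, 70.5 mm above the table; the hinge runs along the burner's y. The lid is 200 x 200 x 4 mm and its far end lies 200 mm from the hinge.
- tongs: Bystander: stainless tongs, 290 mm, lying on the teak shelf at the right.
- basting_brush: Bystander: red silicone basting brush, 245 mm, lying on the teak shelf.
- jar: Bystander: empty clear glass jar, 74 mm wide, 100 mm tall, on the teak shelf.
- lighter: Bystander: black braai lighter, 220 mm long, on the table to the left.
- pepper_mill: Bystander: dark wooden pepper mill, 145 mm tall, on the table to the left.
- rub_can: Bystander: spice can, 60 mm wide, 100 mm tall, on the table to the left.

How it is judged:
On the way:
1. the inner knob stands in the OFF notch, sprung out, while the lid is still up (value of joint knob between 0.83 and 1.57 rad and value of joint plunger below 0.0015 m and value of joint lid above 0.4 rad), for 0.2 s.
At the end, for the whole second after the job is handed in: The inner knob stands in the OFF notch (that is past the gate, at 0.83 to 1.57 rad, and sprung out: pushed in less than 1.5 mm), the lid is shut (below 0.04 rad), and the outer ring's tab is within 5 mm of where it started (about 0.11 rad) (value of joint knob between 0.83 and 1.57 rad and value of joint plunger below 0.0015 m and value of joint lid below 0.04 rad and distance of ring_tab from where it was at the start of the episode below 0.005 m and linear speed of bar below 0.01 m/s); the robot touches nothing.
It fails at once if the outer ring was turned: its tab moved more than 5 mm (distance of ring_tab from where it was at the start of the episode above 0.005 m).
It fails at once if the inner knob was forced: its pin was driven against its gate, its notch or its bottom with more than 20 N (contact force between valve and bar above 20 N).
It fails at once if another thing was moved more than 30 mm (distance of any of tongs, basting_brush, jar, lighter, pepper_mill, rub_can from where it was at the start of the episode above 0.03 m).
It also fails if it takes over 72 s, if anything falls off the work surface, if the arm or the gripper's body presses on something with over 40 N, if the wrist force passes 120 N, or if a joint passes its speed limit or range.

## Working session

There is one attempt and no reset: what is moved stays moved. The work goes in short steps, Python scripts to look and compute and a shell command to move; the robot and the scene stay as the last step left them, time stands still between calls to the robot, and variables do not carry over. Pictures are saved under pics/ and viewed, and the job is handed in when it is done.

```bash
mkdir -p pics; ls
cat > h.py <<'E'
import numpy as np, cv2
from scipy.spatial.transform import Rotation as R
from plant import telemetry, imaging, ticket, finder, ctrl
def cam(n,save=None):
    p=imaging.read_camera(n)
    if save: cv2.imwrite('pics/'+save,cv2.cvtColor(p['pixels'],cv2.COLOR_RGB2BGR))
    return p
def K(p):
    f=200/np.tan(np.radians(p['vfov'])/2)
    return np.array([[f,0,p['cx']],[0,f,p['cy']],[0,0,1.]])
def proj(p,X):
    return cv2.projectPoints(np.array(X,float).reshape(-1,3),np.array(p['rvec'],float),np.array(p['tvec'],float),K(p),None)[0].reshape(-1,2)
def onz(p,rc,z):
    Rm=cv2.Rodrigues(np.array(p['rvec'],float))[0];t=np.array(p['tvec'],float).ravel()
    d=Rm.T@np.linalg.inv(K(p))@np.array([rc[1],rc[0],1.]);o=-Rm.T@t
    return o+d*(z-o[2])/d[2]
E
python3 - <<'E'
from h import *
s=telemetry.get_state();print(s,ctrl.grip_point_offset)
T=cam('top','t0.png');S=cam('side','s0.png')
for p,n in((T,'top'),(S,'side')):
    print(n,{k:p[k] for k in p if k!='pixels'})
    for l in ['bar_top','ring_tab','lid_handle','lid_hinge','burner','valve','bar']:
        r=finder.pinpoint(l,p)
        print(l,[(np.round(a['location'],1),round(a['confidence'],2)) for a in r[:2]])
E
```

```text
pics
{'time': 0.0, 'qpos': array([ 1.01496080e+00,  2.87189889e-01,  1.57819450e+00, -1.06609820e-05,
        1.27860117e+00, -1.50008160e-01]), 'dq': array([-4.78405575e-04,  1.16536854e-03, -7.71171296e-04,  1.71102930e-03,
       -4.83254232e-05,  2.73154982e-04]), 'joint_efforts': array([ 1.05745883e-03, -4.06000364e+01, -2.92615181e+01, -1.43444977e-04,
        5.93526711e-03, -4.43350530e-06]), 'eef_pos': array([0.26610103, 0.61961073, 0.22992156]), 'tcp_rot': array([ 2.01522433e-01,  9.79483168e-01, -1.12447323e-03, -4.08754211e-04]), 'contact_force': array([0.48467187, 0.32316473, 0.20767382]), 'wrist_torque': array([-0.02750004, -0.00931663, -0.02992149]), 'opening': 0.9967866421440225} 0.0187
top {'vfov': 48.561515809696786, 'cx': 319.7890954075288, 'cy': 205.95318176090368, 'rvec': array([ 2.21190862, -2.15262457,  0.05338069]), 'tvec': array([-0.01154087,  0.54752759,  1.67107735]), 'shot': 1}
bar_top [(array([181.4, 362.1]), 0.56)]
ring_tab [(array([193.8, 309.7]), 0.7), (array([192.9, 357.6]), 0.51)]
lid_handle [(array([182. , 304.9]), 0.76)]
lid_hinge [(array([163.2, 300.9]), 0.83)]
burner [(array([192.9, 308.4]), 0.96)]
valve [(array([185. , 354.4]), 0.81)]
bar []
side {'vfov': 45.217845139192164, 'cx': 315.0561800833399, 'cy': 202.97796148412732, 'rvec': array([ 0.44004979, -2.8305216 ,  1.04481718]), 'tvec': array([0.52219598, 0.2274981 , 1.78096459]), 'shot': 2}
bar_top [(array([103.2, 363. ]), 0.55), (array([173.4, 303.5]), 0.48)]
ring_tab [(array([184.1, 311.4]), 0.41)]
lid_handle [(array([194.3, 289.9]), 0.73), (array([364.8, 300.3]), 0.63)]
lid_hinge [(array([219.6, 271.4]), 0.61)]
burner [(array([233.1, 297.4]), 0.69)]
valve [(array([197.2, 302.3]), 0.95)]
bar [(array([183.8, 307.5]), 0.55), (array([121.5, 383.5]), 0.2)]
```

Run:
```python
import cv2
a=cv2.imread('pics/t0.png');b=cv2.imread('pics/s0.png')
cv2.imwrite('pics/t0z.png',cv2.resize(a[120:250,240:420],None,fx=4.4,fy=4.4,interpolation=cv2.INTER_CUBIC))
cv2.imwrite('pics/s0z.png',cv2.resize(b[130:280,220:390],None,fx=4,fy=4,interpolation=cv2.INTER_CUBIC))
```

```text
(no output)
```

View pics/t0.png

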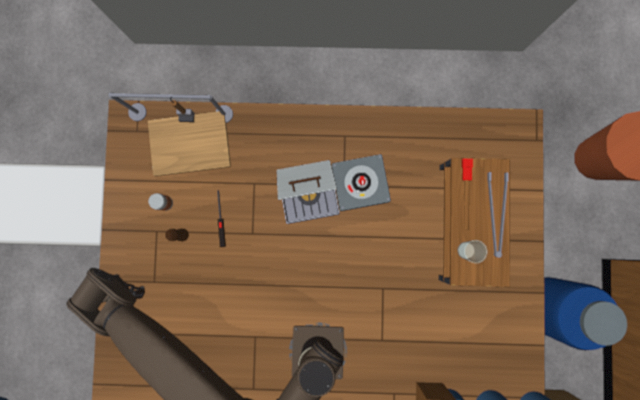

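View pics/s0.png

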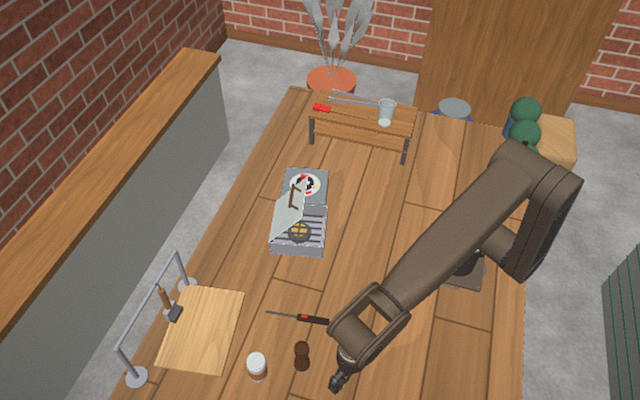

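View pics/t0z.png

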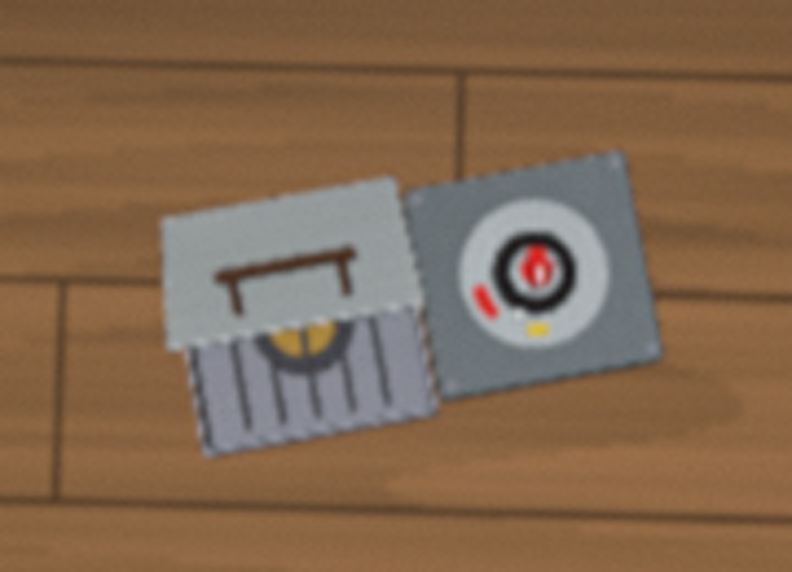

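View pics/s0z.png

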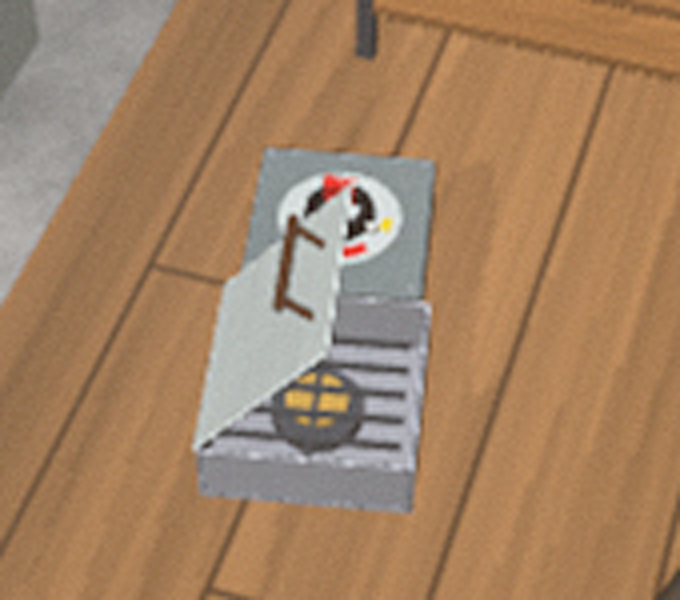

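```bash
cat > m.py <<'E'
from h import *
T=cam('top')
def z2w(x,y,z): return onz(T,((y+.5)/4.4-.5+120,(x+.5)/4.4-.5+240),z)
C=[z2w(x,y,.07) for x,y in((407,192),(622,152),(662,355),(445,397))]
for c in C: print(np.round(c,4))
print('c',np.mean(C,0))
c=np.mean(C,0)
def ang(v): return np.degrees(np.arctan2(v[1],v[0]))
print('yaw est',ang(C[0]-C[3]),ang(C[1]-C[2]),ang(C[0]-C[1])-90,ang(C[3]-C[2])-90)
for l,z in(('bar_top',.125),('ring_tab',.087),('valve',0.),('burner',0.),('lid_hinge',.0705)):
    for a in finder.pinpoint(l,T)[:2]: print(l,onz(T,a['location'],z),a['confidence'])
print('bar blob ring c', z2w(535,272,.089))
print('ringdisc', z2w(534,273,.072))
print('tab', z2w(517,313,.087), 'wl',z2w(540,272,.125))
I=T['pixels'].astype(int)
m=(I[...,0]>150)&(I[...,1]<90)&(I[...,2]<90)
ys,xs=np.nonzero(m)
ok=(abs(xs-362)<9)&(abs(ys-181)<9)
print(xs[ok].mean(),ys[ok].mean(),onz(T,(ys[ok].mean(),xs[ok].mean()),.12))
cv2.imwrite('pics/t1z.png',cv2.resize(cv2.cvtColor(T['pixels'][155:210,330:390],cv2.COLOR_RGB2BGR),None,fx=10,fy=10,interpolation=cv2.INTER_NEAREST))
E
python3 m.py
```

```text
[ 0.7042 -0.0388  0.07  ]
[ 0.7428 -0.2191  0.07  ]
[ 0.5721 -0.2557  0.07  ]
[ 0.532  -0.0751  0.07  ]
c [ 0.63780429 -0.14716545  0.07      ]
yaw est 11.894664751544274 12.12007299158798 12.084763972305225 12.509573829989748
bar_top [ 0.6345583  -0.13337966  0.125     ] 0.55
ring_tab [ 0.59078618 -0.12508759  0.087     ] 0.61
valve [ 0.64429173 -0.13693197  0.        ] 0.71
valve [0.64309078 0.07340264 0.        ] 0.26
burner [0.59717811 0.04924974 0.        ] 0.78
burner [ 0.52607537 -0.67407729  0.        ] 0.55
lid_hinge [0.70231143 0.07036578 0.0705    ] 0.63
bar blob ring c [ 0.63691913 -0.14657089  0.089     ]
ringdisc [ 0.63811301 -0.14706339  0.072     ]
tab [ 0.60254096 -0.13254058  0.087     ] wl [ 0.63266355 -0.1478458   0.125     ]
361.3333333333333 179.54545454545453 [ 0.6399742  -0.14449166  0.12      ]
```

View pics/t1z.png

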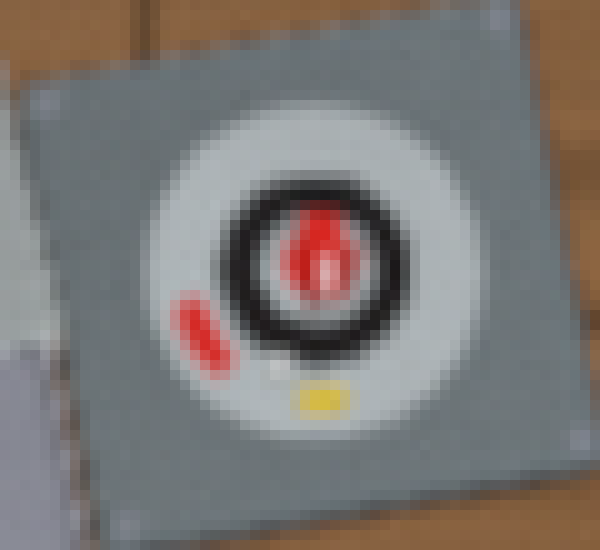

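```bash
cat >> h.py <<'E'
def plan(pos,xang=None,via=None):
    s=telemetry.get_state();M=R.from_quat(s['tcp_rot'])
    d=M.inv().apply(np.array(pos)-s['eef_pos'])/.15
    X=M.as_matrix()[:,0];a=np.degrees(np.arctan2(X[1],X[0]))
    print('pos',np.round(s['eef_pos'],4),'xang',round(a,2),'z',np.round(M.as_matrix()[:,2],4),'q6',round(s['qpos'][5],3),'t',s['time'],'F',np.round(s['contact_force'],2),'T',np.round(s['wrist_torque'],3),'op',round(s['opening'],3))
    print('shift units',np.round(d,4))
    if xang is not None:
        c,sn=np.cos(np.radians(xang)),np.sin(np.radians(xang))
        D=np.column_stack([[c,sn,0],[sn,-c,0],[0,0,-1]])
        print('turn units',np.round((M.inv()*R.from_matrix(D)).as_rotvec()/(np.pi/2),4))
E
python3 - <<'E'
from h import *
plan([.637,-.147,.30],192.1)
S=cam('side')
print(proj(S,[[.637,-.147,.125],[.637,-.147,.089]]))
cv2.imwrite('pics/s1z.png',cv2.resize(cv2.cvtColor(S['pixels'][160:215,270:335],cv2.COLOR_RGB2BGR),None,fx=10,fy=10,interpolation=cv2.INTER_NEAREST))
E
```

```text
pos [0.2664 0.6202 0.2313] xang 156.75 z [ 0. -0. -1.] q6 -0.15 t 1.1 F [-0.12  0.32 -0.16] T [0.006 0.001 0.007] op 1.0
shift units [-4.2886 -3.724  -0.4577]
turn units [-0.      0.     -0.3928]
[[304.91003049 175.06256872]
 [304.93801124 181.29106015]]
```

View pics/s1z.png

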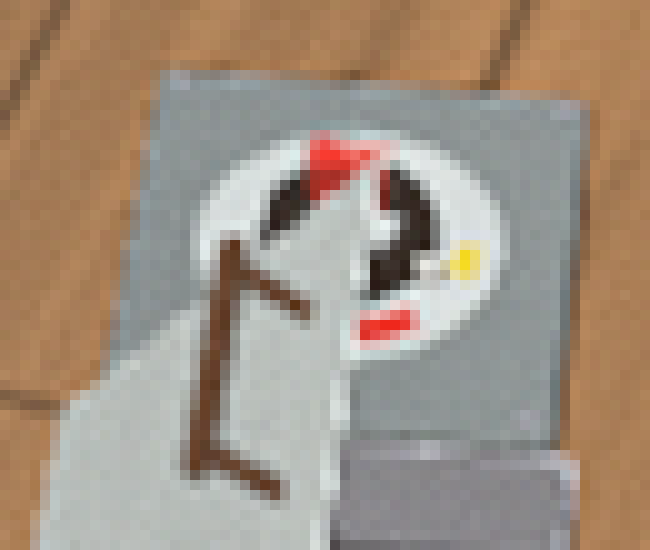

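```bash
python3 -m crank '[[0,0,-0.5,0,0,0,0.5],[-0.4,-0.35,-0.5,0,0,0,0.5],[-0.65,-0.56,-0.5,0,0,0,0.5],[-0.9,-0.78,-0.5,0,0,0,0.5],[-0.9,-0.78,-0.5,0,0,0,0.5]]' 20
python3 -m crank '[[-0.24,-0.21,0,0,0,0,0.5],[-0.48,-0.42,0,0,0,0,0.5],[-0.72,-0.63,0,0,0,0,0.5],[-0.96,-0.84,0,0,0,0,0.5]]'
python3 -m crank '[[-0.24,-0.21,0,0,0,0,0.5],[-0.48,-0.42,0,0,0,0,0.5],[-0.72,-0.63,0,0,0,0,0.5],[-0.96,-0.84,0,0,0,0,0.5]]'
python3 -m crank '[[-0.24,-0.21,0,0,0,-0.09,0.5],[-0.48,-0.42,0,0,0,-0.18,0.5],[-0.72,-0.63,0,0,0,-0.27,0.5],[-0.96,-0.84,0,0,0,-0.36,0.5]]'
python3 -c "
from h import *
plan([.637,-.147,.20],192.1)"
```

```text
time: 1.65
eef_pos: [0.3453, 0.4571, 0.3072]
tcp_rot: [0.202, 0.979, 0.0, 0.001]
contact_force: [0.8, -0.3, 0.2]
opening: 0.498
time: 2.05
eef_pos: [0.4273, 0.2851, 0.3066]
tcp_rot: [0.201, 0.98, 0.0, 0.0]
contact_force: [1.4, 1.4, 0.6]
opening: 0.498
time: 2.45
eef_pos: [0.5099, 0.1123, 0.3067]
tcp_rot: [0.202, 0.979, 0.0, 0.0]
contact_force: [1.0, 0.3, 0.6]
opening: 0.5
time: 2.85
eef_pos: [0.5925, -0.0604, 0.3066]
tcp_rot: [-0.082, 0.997, -0.0, 0.0]
contact_force: [-0.1, 0.5, -0.3]
opening: 0.499
pos [ 0.5925 -0.0604  0.3066] xang -170.54 z [ 7.e-04 -0.e+00 -1.e+00] q6 -2.008 t 2.85 F [-0.05  0.49 -0.25] T [-0.019  0.04   0.027] op 0.499
shift units [-0.1971 -0.6178  0.7109]
turn units [-0.0001  0.0004 -0.0293]
```

```bash
python3 -m crank '[[-0.1,-0.31,0.2,0,0,-0.03,0.45],[-0.197,-0.618,0.4,0,0,-0.03,0.45],[-0.197,-0.618,0.71,0,0,-0.03,0.45],[-0.197,-0.618,0.71,0,0,-0.03,0.45],[-0.197,-0.618,0.71,0,0,-0.03,0.45]]'
python3 -c "
from h import *
plan([.637,-.147,.108],192.1)
S=cam('side')
cv2.imwrite('pics/s2z.png',cv2.resize(cv2.cvtColor(S['pixels'][110:230,230:380],cv2.COLOR_RGB2BGR),None,fx=5,fy=5,interpolation=cv2.INTER_CUBIC))
T=cam('top')
cv2.imwrite('pics/t2z.png',cv2.resize(cv2.cvtColor(T['pixels'][130:250,270:420],cv2.COLOR_RGB2BGR),None,fx=5,fy=5,interpolation=cv2.INTER_CUBIC))
"
```

```text
time: 3.35
eef_pos: [0.6347, -0.1448, 0.1978]
tcp_rot: [-0.103, 0.995, 0.001, -0.002]
contact_force: [-0.9, 0.6, 1.0]
opening: 0.447
pos [ 0.6347 -0.1448  0.1978] xang -168.17 z [-0.0046  0.0021 -1.    ] q6 -2.157 t 3.35 F [-0.85  0.63  1.03] T [-0.013  0.063 -0.028] op 0.447
shift units [-0.0144 -0.0196  0.5982]
turn units [ 0.0019 -0.0026 -0.0031]
```

View pics/s2z.png

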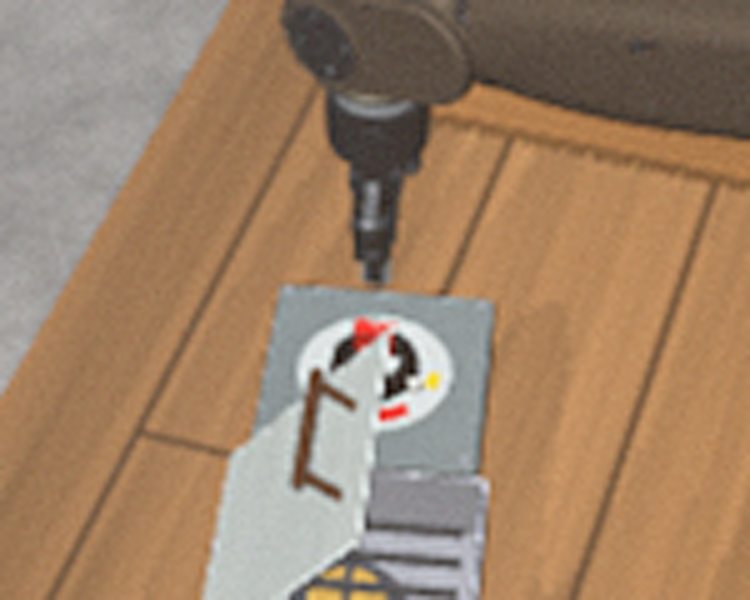

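View pics/t2z.png

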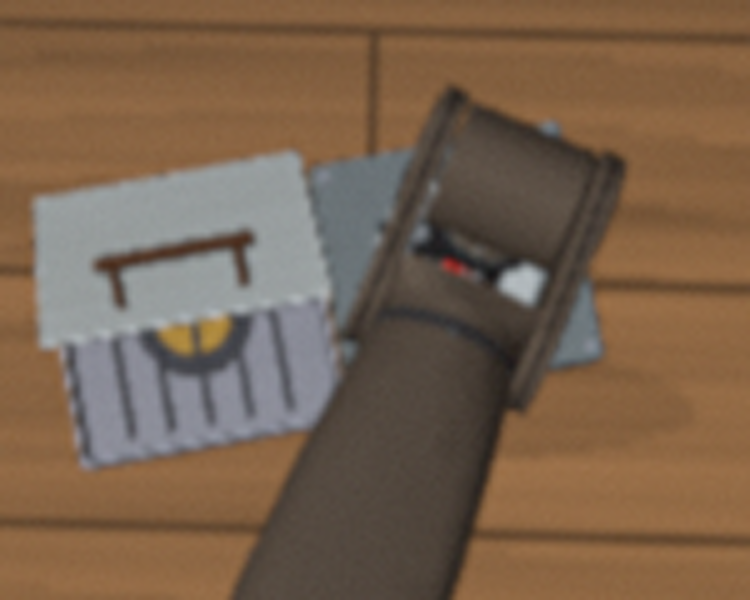

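```bash
python3 -m crank '[[0,0,0.2,0,0,0,0.45],[0,0,0.4,0,0,0,0.45],[0,0,0.5,0,0,0,0.45],[0,0,0.6,0,0,0,0.45],[0,0,0.6,0,0,0,0.45],[0,0,0.6,0,0,0,0.45]]'
python3 -c "
from h import *
plan([.637,-.147,.11],192.1)
S=cam('side')
cv2.imwrite('pics/s3z.png',cv2.resize(cv2.cvtColor(S['pixels'][130:220,260:360],cv2.COLOR_RGB2BGR),None,fx=6.5,fy=6.5,interpolation=cv2.INTER_CUBIC))
"
```

```text
time: 4.05
eef_pos: [0.6367, -0.1453, 0.1112]
tcp_rot: [-0.103, 0.995, -0.0, 0.001]
contact_force: [0.4, 0.7, 0.2]
opening: 0.452
pos [ 0.6367 -0.1453  0.1112] xang -168.13 z [ 1.8e-03 -7.0e-04 -1.0e+00] q6 -2.157 t 4.05 F [0.44 0.66 0.21] T [-0.026 -0.028  0.033] op 0.452
shift units [ 0.0003 -0.0114  0.0081]
turn units [-0.0007  0.0011 -0.0026]
```

View pics/s3z.png

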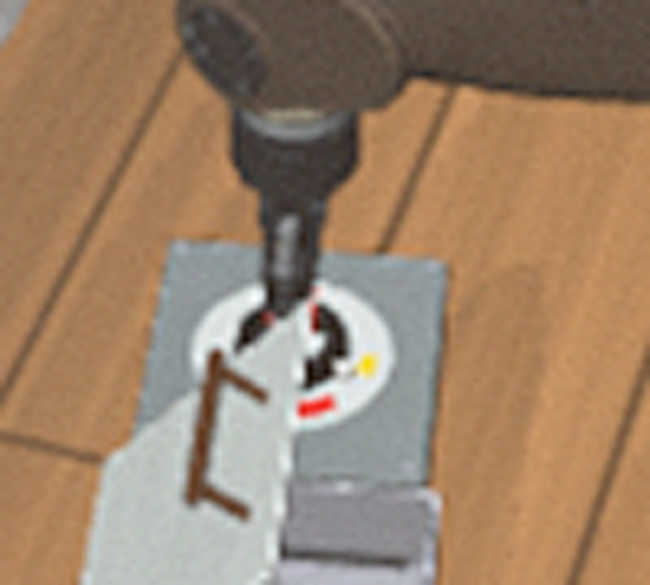

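```bash
python3 -m crank '[[0,-0.01,0.01,0,0,0,0.3],[0,-0.01,0.01,0,0,0,0.2],[0,-0.01,0.01,0,0,0,0.1],[0,-0.01,0.01,0,0,0,0],[0,-0.01,0.01,0,0,0,0],[0,-0.01,0.01,0,0,0,0]]' 20
python3 -c "
from h import *
plan([.637,-.147,.11],192.1)
S=cam('side')
cv2.imwrite('pics/s4z.png',cv2.resize(cv2.cvtColor(S['pixels'][130:220,260:360],cv2.COLOR_RGB2BGR),None,fx=6.5,fy=6.5,interpolation=cv2.INTER_CUBIC))
"
```

```text
time: 4.7
eef_pos: [0.6362, -0.1458, 0.1087]
tcp_rot: [-0.103, 0.995, 0.001, 0.0]
contact_force: [-1.7, 5.2, 3.5]
opening: 0.158
pos [ 0.6362 -0.1458  0.1087] xang -168.15 z [-2.0e-04  1.6e-03 -1.0e+00] q6 -2.159 t 4.7 F [-1.71  5.23  3.49] T [ 0.861  0.311 -0.023] op 0.158
shift units [-0.0035 -0.009  -0.0086]
turn units [ 0.001   0.0001 -0.0028]
```

View pics/s4z.png

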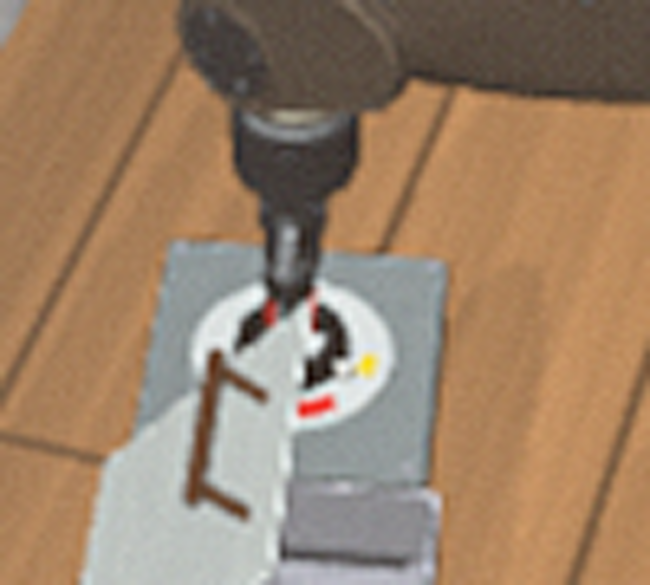

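```bash
python3 -m crank '[[0,0.007,0.01,0,0,0,0],[0,0.007,0.02,0,0,0,0],[0,0.007,0.02,0,0,0,0]]' 25
python3 -c "
from h import *
plan([.637,-.147,.11],192.1)"
python3 -m crank '[[0,0,0.01,0,0,0,0],[0,0,0.01,0,0,0,0]]'
python3 -c "
from h import *
plan([.637,-.147,.11],192.1)"
```

```text
time: 5.05
eef_pos: [0.6363, -0.1457, 0.1061]
tcp_rot: [-0.103, 0.995, -0.0, 0.0]
contact_force: [-1.6, 3.5, 6.7]
opening: 0.155
pos [ 0.6363 -0.1457  0.1061] xang -168.15 z [ 6.e-04 -1.e-04 -1.e+00] q6 -2.158 t 5.05 F [-1.62  3.53  6.67] T [0.63  0.419 0.004] op 0.155
shift units [-0.0031 -0.0097 -0.0263]
turn units [-0.0001  0.0003 -0.0027]
time: 5.25
eef_pos: [0.6363, -0.1457, 0.1048]
tcp_rot: [-0.103, 0.995, 0.0, 0.0]
contact_force: [-2.6, 3.6, 6.5]
opening: 0.159
pos [ 0.6363 -0.1457  0.1048] xang -168.15 z [ 5.e-04  1.e-04 -1.e+00] q6 -2.158 t 5.25 F [-2.62  3.57  6.52] T [ 0.683  0.502 -0.025] op 0.159
shift units [-0.003  -0.0095 -0.0344]
turn units [-0.      0.0003 -0.0028]
```

```bash
python3 -m crank '[[0,0.01,0.01,0,0,0,0],[0,0.01,0.01,0,0,0,0]]'
python3 -c "
from h import *
plan([.637,-.147,.11],192.1)"
python3 -m crank '[[0,0,0.007,0,0,0,0],[0,0,0.007,0,0,0,0]]'
python3 -c "
from h import *
plan([.637,-.147,.11],192.1)"
```

```text
time: 5.45
eef_pos: [0.6363, -0.1455, 0.104]
tcp_rot: [-0.103, 0.995, -0.002, 0.001]
contact_force: [-3.9, 0.5, 7.5]
opening: 0.155
pos [ 0.6363 -0.1455  0.104 ] xang -168.12 z [ 0.0015 -0.0029 -1.    ] q6 -2.156 t 5.45 F [-3.92  0.54  7.45] T [ 0.156  0.59  -0.049] op 0.155
shift units [-0.0027 -0.0107 -0.0398]
turn units [-0.002   0.0005 -0.0025]
time: 5.65
eef_pos: [0.6363, -0.1455, 0.1032]
tcp_rot: [-0.103, 0.995, -0.001, 0.001]
contact_force: [-3.7, 0.8, 9.2]
opening: 0.156
pos [ 0.6363 -0.1455  0.1032] xang -168.13 z [ 0.0014 -0.0026 -1.    ] q6 -2.156 t 5.65 F [-3.71  0.8   9.19] T [ 0.222  0.618 -0.038] op 0.156
shift units [-0.0027 -0.0107 -0.0452]
turn units [-0.0018  0.0005 -0.0026]
```

```bash
python3 -m crank '[[0.004,0,0,0,0,0.03,0],[0.004,0,0,0,0,0.06,0],[0.004,0,0,0,0,0.09,0],[0.004,0,0,0,0,0.12,0],[0.004,0,0,0,0,0.12,0]]'
python3 -c "
from h import *
plan([.637,-.147,.11],192.1)"
```

```text
time: 6.15
eef_pos: [0.6361, -0.1452, 0.1035]
tcp_rot: [-0.009, 1.0, -0.001, 0.001]
contact_force: [-2.6, 2.7, 8.7]
opening: 0.159
pos [ 0.6361 -0.1452  0.1035] xang -178.99 z [ 0.0026 -0.0018 -1.    ] q6 -1.967 t 6.15 F [-2.57  2.74  8.7 ] T [ 0.429  0.394 -0.001] op 0.159
shift units [-0.0057 -0.0124 -0.0435]
turn units [-0.0013  0.0015 -0.1232]
```

```bash
python3 -m crank '[[0.003,0.003,0,0,0,0.04,0],[0.003,0.003,0,0,0,0.08,0],[0.003,0.003,0,0,0,0.12,0],[0.003,0.003,0,0,0,0.16,0],[0.003,0.003,0,0,0,0.2,0],[0.003,0.003,0,0,0,0.2,0]]'
python3 -c "
from h import *
plan([.637,-.147,.11],192.1)"
```

```text
time: 6.75
eef_pos: [0.6361, -0.1445, 0.1036]
tcp_rot: [0.148, 0.989, -0.0, 0.002]
contact_force: [-1.2, 3.6, 7.6]
opening: 0.159
pos [ 0.6361 -0.1445  0.1036] xang 162.99 z [ 0.0037 -0.0014 -1.    ] q6 -1.653 t 6.75 F [-1.18  3.55  7.65] T [ 0.49   0.324 -0.014] op 0.159
shift units [-0.0109 -0.0144 -0.0426]
turn units [-0.0008  0.0024 -0.3235]
```

```bash
python3 -m crank '[[0.002,0.004,0.003,0,0,0.03,0],[0.002,0.004,0.003,0,0,0.06,0],[0.002,0.004,0.003,0,0,0.09,0],[0.002,0.004,0.003,0,0,0.12,0],[0.002,0.004,0.003,0,0,0.15,0],[0.002,0.004,0.003,0,0,0.18,0],[0.002,0.004,0.003,0,0,0.18,0]]'
python3 -c "
from h import *
plan([.637,-.147,.11],192.1)"
```

```text
time: 7.45
eef_pos: [0.6363, -0.1438, 0.1034]
tcp_rot: [0.286, 0.958, -0.0, 0.002]
contact_force: [-0.9, 3.2, 7.9]
opening: 0.158
pos [ 0.6363 -0.1438  0.1034] xang 146.8 z [ 0.0045 -0.0015 -1.    ] q6 -1.369 t 7.45 F [-0.95  3.23  7.89] T [ 0.546  0.242 -0.068] op 0.158
shift units [-0.0157 -0.015  -0.044 ]
turn units [-5.000e-04  3.100e-03 -5.033e-01]
```

```bash
python3 -m crank '[[0,0.003,-0.006,0,0,0,0],[0,0.003,-0.006,0,0,0,0]]'
python3 -c "
from h import *
plan([.637,-.147,.11],192.1)"
python3 -m crank '[[0,0,-0.004,0,0,0,0],[0,0,-0.004,0,0,0,0]]'
python3 -c "
from h import *
plan([.637,-.147,.11],192.1)"
```

```text
time: 7.65
eef_pos: [0.6363, -0.1437, 0.1041]
tcp_rot: [0.285, 0.958, -0.0, 0.002]
contact_force: [-1.7, 3.6, 7.0]
opening: 0.153
pos [ 0.6363 -0.1437  0.1041] xang 146.86 z [ 0.0039 -0.0022 -1.    ] q6 -1.369 t 7.65 F [-1.66  3.58  7.02] T [ 0.403  0.352 -0.009] op 0.153
shift units [-0.0159 -0.0157 -0.039 ]
turn units [-0.0009  0.0028 -0.5027]
time: 7.85
eef_pos: [0.6363, -0.1438, 0.1046]
tcp_rot: [0.285, 0.958, -0.0, 0.002]
contact_force: [-1.7, 2.4, 8.0]
opening: 0.157
pos [ 0.6363 -0.1438  0.1046] xang 146.85 z [ 0.004  -0.0021 -1.    ] q6 -1.369 t 7.85 F [-1.7   2.4   7.97] T [ 0.368  0.245 -0.06 ] op 0.157
shift units [-0.0159 -0.0154 -0.036 ]
turn units [-0.0009  0.0028 -0.5027]
```

```bash
cat > f.py <<'E'
from h import *
A=[]
for i in range(5):
    imaging.read_camera('side'); s=telemetry.get_state(); A.append(np.r_[s['contact_force'],s['wrist_torque'],s['eef_pos']*1000])
A=np.array(A);print('F',np.round(A.mean(0)[:3],2),'T',np.round(A.mean(0)[3:6],3),'sd',np.round(A.std(0)[:6],2),'p',np.round(A.mean(0)[6:],2))
X=R.from_quat(s['tcp_rot']).as_matrix()[:,0];a=np.degrees(np.arctan2(X[1],X[0]));print('knob rad',round(np.radians((192.1-a)%360),3),'q6',s['qpos'][5],'t',s['time'])
F=R.from_quat(s['tcp_rot']).inv().apply(A.mean(0)[:3]);print('toolF',np.round(F,2))
E
python3 f.py
python3 -m crank '[[0,0,-0.004,0,0,0,0],[0,0,-0.004,0,0,0,0]]'
python3 f.py
```

```text
F [-1.1   2.29  7.3 ] T [ 0.368  0.257 -0.026] sd [0.31 0.27 0.54 0.02 0.02 0.02] p [ 636.3  -143.78  104.53]
knob rad 0.79 q6 -1.3693165169346762 t 8.1
toolF [ 2.14  1.32 -7.31]
time: 8.3
eef_pos: [0.6363, -0.1438, 0.1048]
tcp_rot: [0.285, 0.958, -0.0, 0.002]
contact_force: [-0.8, 2.3, 6.4]
opening: 0.162
F [-0.75  2.45  5.75] T [ 0.321  0.149 -0.034] sd [0.28 0.41 0.57 0.01 0.03 0.02] p [ 636.26 -143.76  104.78]
knob rad 0.79 q6 -1.3693150855595302 t 8.55
toolF [ 1.94  1.65 -5.76]
```

```bash
python3 -m crank '[[0.002,0.002,-0.004,0,0,0,0],[0.002,0.002,-0.004,0,0,0,0]]'
python3 f.py
```

```text
time: 8.75
eef_pos: [0.6362, -0.1437, 0.1049]
tcp_rot: [0.285, 0.958, -0.001, 0.002]
contact_force: [0.9, -0.9, 6.0]
opening: 0.153
F [1.32 0.19 5.28] T [-0.04  -0.161 -0.012] sd [0.59 0.34 0.35 0.03 0.02 0.02] p [ 636.16 -143.65  104.89]
knob rad 0.79 q6 -1.3687542700519428 t 9.0
toolF [-1.02  0.88 -5.28]
```

```bash
python3 -m crank '[[0,0,-0.004,0,0,0,0],[0,0,-0.004,0,0,0,0]]'
python3 f.py
```

```text
time: 9.2
eef_pos: [0.636, -0.1436, 0.105]
tcp_rot: [0.285, 0.958, -0.001, 0.002]
contact_force: [3.5, -1.7, 4.1]
opening: 0.157
F [ 4.48 -1.76  4.29] T [-0.441 -0.726 -0.025] sd [0.37 0.59 0.34 0.07 0.1  0.03] p [ 636.02 -143.52  105.04]
knob rad 0.79 q6 -1.368746873980481 t 9.45
toolF [-4.73  0.98 -4.27]
```

```bash
python3 -m crank '[[-0.004,0.001,0,0,0,0.012,0],[-0.004,0.001,0,0,0,0.025,0],[-0.004,0.001,0,0,0,0.025,0]]'
python3 f.py
python3 -m crank '[[0,0,0,0,0,0.012,0],[0,0,0,0,0,0.025,0],[0,0,0,0,0,0.025,0]]'
python3 f.py
```

```text
time: 9.75
eef_pos: [0.6361, -0.1434, 0.1049]
tcp_rot: [0.304, 0.953, -0.0, 0.001]
contact_force: [4.1, -3.2, 4.9]
opening: 0.156
F [ 4.1  -2.49  5.  ] T [-0.556 -0.651 -0.023] sd [0.63 0.32 0.43 0.04 0.03 0.03] p [ 636.11 -143.44  104.95]
knob rad 0.829 q6 -1.3289664883575938 t 10.0
toolF [-4.8   0.35 -4.99]
time: 10.3
eef_pos: [0.6362, -0.1434, 0.1049]
tcp_rot: [0.323, 0.946, -0.0, 0.001]
contact_force: [3.8, -2.3, 4.4]
opening: 0.159
F [ 3.61 -1.99  5.08] T [-0.533 -0.685  0.005] sd [0.67 0.46 0.22 0.02 0.02 0.02] p [ 636.14 -143.39  104.94]
knob rad 0.869 q6 -1.2896801742656747 t 10.55
toolF [-4.09  0.63 -5.07]
```

```bash
python3 -m crank '[[-0.006,0,-0.003,0,0,0.012,0],[-0.006,0,-0.003,0,0,0.025,0],[-0.006,0,-0.003,0,0,0.025,0]]'
python3 f.py
python3 -m crank '[[0,0,0,0,0,0.012,0],[0,0,0,0,0,0.025,0],[0,0,0,0,0,0.025,0]]'
python3 f.py
```

```text
time: 10.85
eef_pos: [0.6363, -0.1434, 0.1049]
tcp_rot: [0.342, 0.94, -0.0, 0.0]
contact_force: [3.4, -1.0, 4.7]
opening: 0.16
F [ 3.66 -1.43  5.27] T [-0.384 -0.598 -0.007] sd [0.28 0.52 0.17 0.05 0.02 0.03] p [ 636.26 -143.34  104.89]
knob rad 0.909 q6 -1.2502731893152885 t 11.1
toolF [-3.73  1.26 -5.27]
time: 11.4
eef_pos: [0.6363, -0.1433, 0.1049]
tcp_rot: [0.36, 0.933, 0.0, 0.0]
contact_force: [3.5, -1.5, 5.2]
opening: 0.154
F [ 3.53 -1.11  5.29] T [-0.336 -0.623 -0.013] sd [0.52 0.17 0.63 0.02 0.02 0.03] p [ 636.32 -143.28  104.92]
knob rad 0.948 q6 -1.2109993217035577 t 11.65
toolF [-3.37  1.55 -5.29]
```

```bash
python3 -m crank '[[-0.006,0.003,-0.005,0,0,0.012,0],[-0.006,0.003,-0.005,0,0,0.025,0],[-0.006,0.003,-0.005,0,0,0.025,0]]'
python3 f.py
python3 -m crank '[[0,0,0,0,0,0.012,0],[0,0,0,0,0,0.025,0],[0,0,0,0,0,0.025,0]]'
python3 f.py
```

```text
time: 11.95
eef_pos: [0.6365, -0.1432, 0.1049]
tcp_rot: [0.378, 0.926, 0.0, -0.001]
contact_force: [2.2, -1.1, 3.9]
opening: 0.157
F [ 1.63 -0.63  3.79] T [-0.201 -0.258 -0.027] sd [0.59 0.44 0.31 0.03 0.03 0.02] p [ 636.48 -143.24  104.94]
knob rad 0.986 q6 -1.1725079267382992 t 12.2
toolF [-1.6   0.69 -3.79]
time: 12.5
eef_pos: [0.6366, -0.1432, 0.105]
tcp_rot: [0.396, 0.918, 0.0, -0.001]
contact_force: [1.0, 0.5, 3.4]
opening: 0.152
F [1.06 0.4  3.35] T [-0.019 -0.105 -0.024] sd [0.04 0.98 0.32 0.02 0.04 0.03] p [ 636.58 -143.2   105.  ]
knob rad 1.025 q6 -1.1332828279972236 t 12.75
toolF [-0.44  1.04 -3.35]
```

```bash
python3 -m crank '[[0,0.002,0,0,0,0.012,0],[0,0.002,0,0,0,0.025,0],[0,0.002,0,0,0,0.025,0]]'
python3 f.py
python3 -m crank '[[0,0.002,0,0,0,0.012,0],[0,0.002,0,0,0,0.025,0],[0,0.002,0,0,0,0.025,0]]'
python3 f.py
```

```text
time: 13.05
eef_pos: [0.6367, -0.1431, 0.1052]
tcp_rot: [0.414, 0.91, -0.0, -0.001]
contact_force: [-1.1, 0.7, 2.8]
opening: 0.155
F [-1.57  0.82  3.82] T [ 0.014  0.256 -0.02 ] sd [0.78 0.36 0.63 0.03 0.04 0.04] p [ 636.75 -143.16  105.14]
knob rad 1.065 q6 -1.0935003666213052 t 13.3
toolF [ 1.66 -0.65 -3.81]
time: 13.6
eef_pos: [0.6369, -0.1431, 0.1054]
tcp_rot: [0.432, 0.902, -0.0, -0.001]
contact_force: [-3.2, 0.6, 4.7]
opening: 0.157
F [-2.93  0.44  5.3 ] T [ 0.004  0.608 -0.013] sd [0.63 0.47 0.58 0.05 0.02 0.01] p [ 636.9  -143.09  105.35]
knob rad 1.105 q6 -1.052967349329559 t 13.85
toolF [ 2.19 -2.01 -5.3 ]
```

```bash
python3 -m crank '[[0.003,-0.002,-0.004,0,0,0,0],[0.003,-0.002,-0.004,0,0,0,0]]'
python3 f.py
```

```text
time: 14.05
eef_pos: [0.6368, -0.143, 0.1059]
tcp_rot: [0.432, 0.902, -0.0, 0.0]
contact_force: [-1.7, -0.2, 4.0]
opening: 0.155
F [-2.22 -0.03  3.63] T [-0.169  0.383 -0.056] sd [0.4  0.57 0.52 0.02 0.03 0.03] p [ 636.82 -143.06  105.84]
knob rad 1.104 q6 -1.053774692549941 t 14.3
toolF [ 1.37 -1.74 -3.63]
```

```bash
python3 f.py; python3 f.py
python3 - <<'E'
from h import *
S=cam('side')
cv2.imwrite('pics/s5z.png',cv2.resize(cv2.cvtColor(S['pixels'][130:220,260:360],cv2.COLOR_RGB2BGR),None,fx=6.5,fy=6.5,interpolation=cv2.INTER_CUBIC))
E
```

```text
F [-1.76 -0.39  3.74] T [-0.204  0.366 -0.039] sd [0.13 0.24 0.28 0.03 0.03 0.05] p [ 636.82 -143.03  105.86]
knob rad 1.104 q6 -1.053959013028464 t 14.55
toolF [ 0.8  -1.62 -3.74]
F [-1.96 -0.95  3.08] T [-0.218  0.418 -0.073] sd [0.38 0.5  0.44 0.02 0.03 0.02] p [ 636.83 -143.02  105.9 ]
knob rad 1.104 q6 -1.0539862103310207 t 14.8
toolF [ 0.49 -2.12 -3.08]
```

View pics/s5z.png

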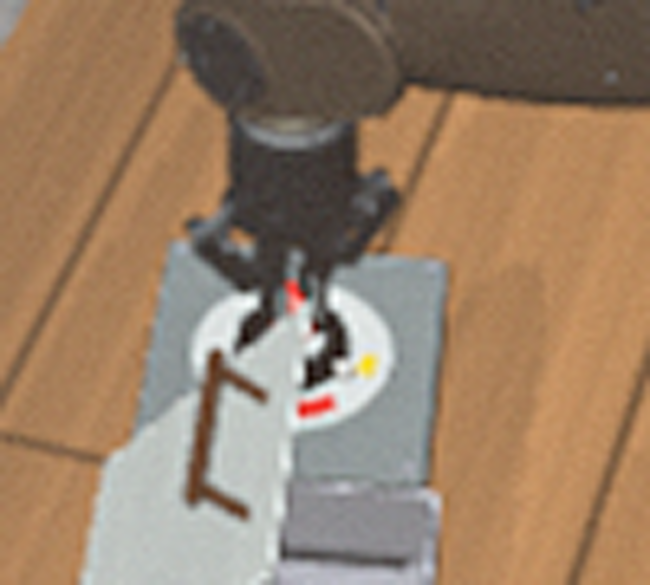

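```bash
python3 -m crank '[[0,-0.003,0,0,0,0.012,0],[0,-0.003,0,0,0,0.022,0],[0,-0.003,0,0,0,0.022,0]]'
python3 f.py
```

```text
time: 15.15
eef_pos: [0.6369, -0.143, 0.1065]
tcp_rot: [0.448, 0.894, 0.0, 0.0]
contact_force: [-1.8, -0.1, 5.0]
opening: 0.159
F [-1.8   0.55  5.45] T [-0.027  0.398 -0.077] sd [0.44 0.42 0.24 0.02 0.04 0.02] p [ 636.89 -143.05  106.54]
knob rad 1.139 q6 -1.019243107821559 t 15.4
toolF [ 1.51 -1.11 -5.45]
```

```bash
python3 -m crank '[[0.002,-0.002,-0.008,0,0,0.01,0],[0.002,-0.002,-0.008,0,0,0.01,0]]'
python3 f.py
python3 -m crank '[[0,0,-0.008,0,0,0,0],[0,0,-0.008,0,0,0,0]]'
python3 f.py
```

```text
time: 15.6
eef_pos: [0.6368, -0.143, 0.1078]
tcp_rot: [0.455, 0.891, 0.0, 0.001]
contact_force: [0.3, 0.0, 4.9]
opening: 0.154
F [0.64 0.79 5.29] T [ 0.07   0.013 -0.063] sd [0.32 0.45 0.39 0.04 0.04 0.04] p [ 636.8  -143.07  107.72]
knob rad 1.155 q6 -1.0043171933614434 t 15.85
toolF [ 0.25  0.99 -5.29]
time: 16.05
eef_pos: [0.6367, -0.1431, 0.1086]
tcp_rot: [0.454, 0.891, 0.0, 0.001]
contact_force: [2.4, 1.5, 2.5]
opening: 0.159
F [2.92 1.26 3.4 ] T [ 0.145 -0.463 -0.061] sd [0.39 0.81 0.42 0.04 0.06 0.01] p [ 636.69 -143.06  108.5 ]
knob rad 1.154 q6 -1.0044632877143505 t 16.3
toolF [-0.7   3.11 -3.39]
```

```bash
python3 -m crank '[[0,0.003,-0.004,0,0,0,0],[0,0.003,-0.004,0,0,0,0]]'
python3 f.py
python3 -m crank '[[0,0,0,0,0,0,0.2],[0,0,0,0,0,0,0.3],[0,0,0,0,0,0,0.4],[0,0,0,0,0,0,0.4]]'
python3 f.py
python3 -m crank '[[0,0,-0.2,0,0,0,0.4],[0,0,-0.5,0,0,0,0.4],[0,0,-0.8,0,0,0,0.4],[0,0,-1,0,0,0,0.4],[0,0,-1,0,0,0,0.4]]'
python3 f.py
```

```text
time: 16.5
eef_pos: [0.6367, -0.143, 0.1089]
tcp_rot: [0.454, 0.891, -0.0, 0.0]
contact_force: [2.9, 0.1, 3.3]
opening: 0.158
F [3.47 0.38 2.75] T [-0.024 -0.614 -0.054] sd [0.63 0.12 0.18 0.02 0.04 0.02] p [ 636.67 -143.02  108.94]
knob rad 1.154 q6 -1.003927048545589 t 16.75
toolF [-1.73  3.03 -2.75]
time: 17.15
eef_pos: [0.6355, -0.1427, 0.108]
tcp_rot: [0.454, 0.891, -0.0, -0.001]
contact_force: [-0.5, -0.5, 0.2]
opening: 0.4
F [-0.16 -0.31  0.1 ] T [-0.019  0.006  0.011] sd [0.58 0.3  0.36 0.04 0.03 0.03] p [ 636.12 -142.82  108.6 ]
knob rad 1.154 q6 -1.003928203372311 t 17.4
toolF [-0.16 -0.31 -0.1 ]
time: 17.9
eef_pos: [0.6392, -0.1439, 0.2667]
tcp_rot: [0.454, 0.891, 0.001, 0.006]
contact_force: [-0.3, -0.5, 0.4]
opening: 0.404
F [ 0.1   0.18 -0.27] T [ 0.01   0.007 -0.011] sd [0.67 0.42 0.61 0.02 0.03 0.03] p [ 636.28 -142.8   258.75]
knob rad 1.154 q6 -1.0039176586828582 t 18.15
toolF [0.09 0.19 0.27]
```

```bash
cat > lid.py <<'E'
from h import *
yaw=np.radians(12.1);ex=np.array([np.cos(yaw),np.sin(yaw),0]);ey=np.array([-np.sin(yaw),np.cos(yaw),0]);ez=np.array([0,0,1.])
ax=np.array([.6368,-.1455,0]); bc=ax+.2*ey; hg=bc+.1*ex+.0705*ez
def L(th,r,y,n=0): return hg+ey*y+r*(-np.cos(th)*ex+np.sin(th)*ez)+n*(np.sin(th)*ex+np.cos(th)*ez)
E
python3 - <<'E'
from lid import *
T=cam('top','t6.png');S=cam('side','s6.png')
print('hinge',hg)
for th in np.arange(.6,1.3,.1):
    print(round(th,1),[np.round(proj(T,q)[0],1) for q in (L(th,.2,.1),L(th,.2,-.1),L(th,.17,0,.035))],[np.round(proj(S,q)[0],1) for q in (L(th,.2,-.1),L(th,.2,.1),L(th,.17,0,.035))])
z=lambda x,y:((x+.5)/4.4-.5+240,(y+.5)/4.4-.5+120)
print(z(172,348),z(422,303),z(285,265),'hinge corners',z(163,217),z(395,180),proj(T,[L(0,0,.1),L(0,0,-.1)]))
z=lambda x,y:((x+.5)/4-.5+220,(y+.5)/4-.5+130)
print('side -y tip',z(345,190),'handle mid',z(288,265),finder.pinpoint('lid_handle',S)[:1],finder.pinpoint('lid_handle',T)[:1])
cv2.imwrite('pics/t6z.png',cv2.resize(cv2.cvtColor(T['pixels'][130:250,270:420],cv2.COLOR_RGB2BGR),None,fx=5,fy=5,interpolation=cv2.INTER_CUBIC))
cv2.imwrite('pics/s6z.png',cv2.resize(cv2.cvtColor(S['pixels'][110:270,240:390],cv2.COLOR_RGB2BGR),None,fx=3.7,fy=3.7,interpolation=cv2.INTER_CUBIC))
E
```

```text
hinge [0.69265461 0.0710185  0.0705    ]
0.6 [array([280.7, 212.7]), array([338. , 202.1]), array([306.9, 194.4])] [array([319.4, 185.2]), array([314.3, 227.8]), array([304.6, 202.6])]
0.7 [array([279.6, 209. ]), array([337.5, 198.2]), array([306. , 190.3])] [array([316.2, 182. ]), array([310.9, 224.7]), array([300.9, 200.2])]
0.8 [array([278.5, 204.8]), array([336.9, 193.9]), array([305.2, 185.9])] [array([312.5, 179. ]), array([306.9, 221.7]), array([296.9, 198. ])]
0.9 [array([277.3, 200.1]), array([336.1, 189.2]), array([304.2, 181.2])] [array([308.5, 176.2]), array([302.5, 219. ]), array([292.6, 196.1])]
1.0 [array([276., 195.]), array([335.3, 184. ]), array([303.3, 176.3])] [array([304. , 173.7]), array([297.6, 216.4]), array([288. , 194.4])]
1.1 [array([274.8, 189.6]), array([334.4, 178.5]), array([302.3, 171.3])] [array([299.2, 171.4]), array([292.4, 214.1]), array([283.3, 193. ])]
1.2 [array([273.5, 183.9]), array([333.4, 172.8]), array([301.3, 166.1])] [array([294.2, 169.4]), array([286.9, 212.2]), array([278.5, 191.9])]
(278.70454545454544, 198.70454545454544) (335.52272727272725, 188.47727272727272) (304.3863636363636, 179.8409090909091) hinge corners (276.6590909090909, 168.9318181818182) (329.3863636363636, 160.52272727272725) [[275.95973703 170.51093511]
 [328.93766426 160.63951926]]
side -y tip (305.875, 177.125) handle mid (291.625, 195.875) [{'location': [193.7, 291.0], 'confidence': 0.84}] [{'location': [180.6, 302.4], 'confidence': 0.69}]
```

View pics/t6z.png

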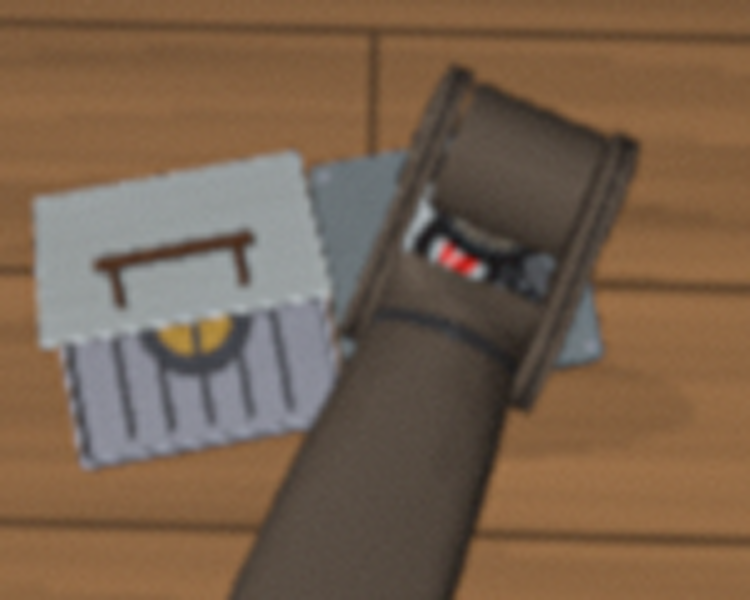

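View pics/s6z.png

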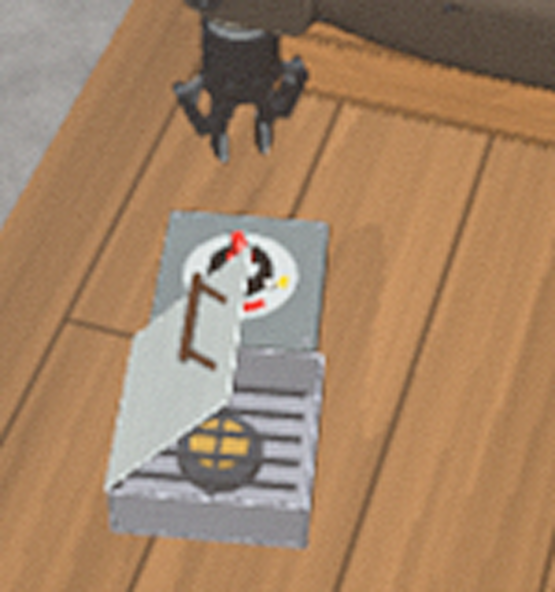

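Run:
```python
from lid import *
p=hg-.103*ex+.072*ey;p[2]=.29;print(p)
plan(p,102.1)
p[2]=.09;plan(p)
```

```text
[0.5768504  0.11982818 0.29      ]
pos [ 0.636  -0.1427  0.2573] xang 125.97 z [-0.0024  0.001  -1.    ] q6 -1.004 t 18.35 F [ 0.34  0.55 -0.12] T [-0.017  0.042  0.049] op 0.4
shift units [ 1.6484  0.7087 -0.2153]
turn units [-0.0012 -0.0012  0.2652]
pos [ 0.636  -0.1427  0.2573] xang 125.97 z [-0.0024  0.001  -1.    ] q6 -1.004 t 18.35 F [ 0.34  0.55 -0.12] T [-0.017  0.042  0.049] op 0.4
shift units [1.6455 0.7106 1.1181]
```

```bash
python3 -m crank '[[0,0,-0.22,0,0,0,0.2],[0.2,0.09,-0.24,0,0,0,0.1],[0.5,0.21,-0.24,0,0,0,0],[0.82,0.35,-0.24,0,0,0,0],[0.82,0.35,-0.24,0,0,0,0]]' 40
python3 -m crank '[[0.25,0.11,0,0,0,0.06,0],[0.5,0.22,0,0,0,0.12,0],[0.82,0.35,0,0,0,0.19,0],[0.82,0.35,0,0,0,0.265,0],[0.82,0.35,0,0,0,0.265,0],[0.82,0.35,0,0,0,0.265,0]]'
python3 - <<'E'
from lid import *
p=hg-.103*ex+.072*ey;p[2]=.215
plan(p,102.1)
T=cam('top')
cv2.imwrite('pics/t7z.png',cv2.resize(cv2.cvtColor(T['pixels'][130:250,270:420],cv2.COLOR_RGB2BGR),None,fx=5,fy=5,interpolation=cv2.INTER_CUBIC))
S=cam('side');cv2.imwrite('pics/s7z.png',cv2.resize(cv2.cvtColor(S['pixels'][130:270,240:390],cv2.COLOR_RGB2BGR),None,fx=4,fy=4,interpolation=cv2.INTER_CUBIC))
E
```

```text
time: 18.85
eef_pos: [0.6055, -0.0076, 0.2948]
tcp_rot: [0.452, 0.892, 0.001, -0.001]
contact_force: [0.9, -0.6, 0.2]
opening: 0.001
time: 19.45
eef_pos: [0.5772, 0.1172, 0.2946]
tcp_rot: [0.628, 0.778, -0.0, 0.0]
contact_force: [0.1, -0.1, 0.4]
opening: -0.002
pos [0.5772 0.1172 0.2946] xang 102.24 z [-4.e-04 -5.e-04 -1.e+00] q6 -0.185 t 19.45 F [ 0.13 -0.09  0.45] T [-0.012 -0.096 -0.024] op -0.002
shift units [0.0176 0.0018 0.5306]
turn units [-0.0003  0.0002  0.0015]
```

View pics/t7z.png

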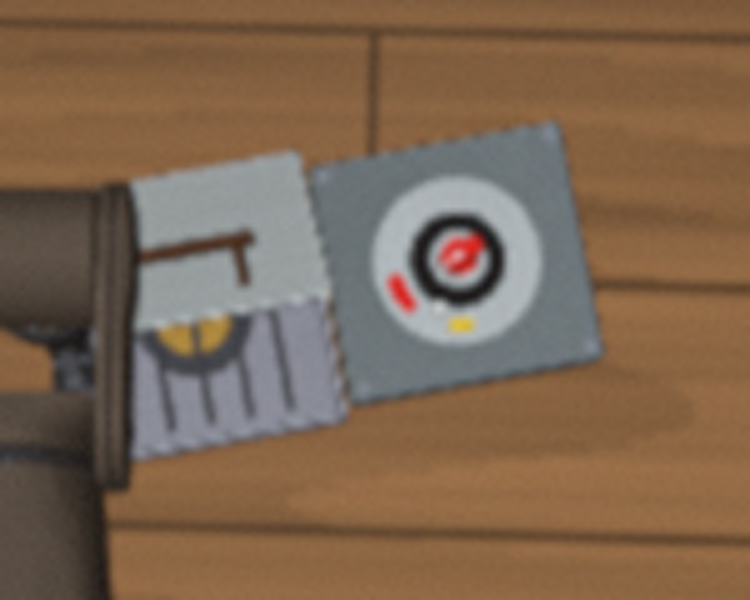

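View pics/s7z.png

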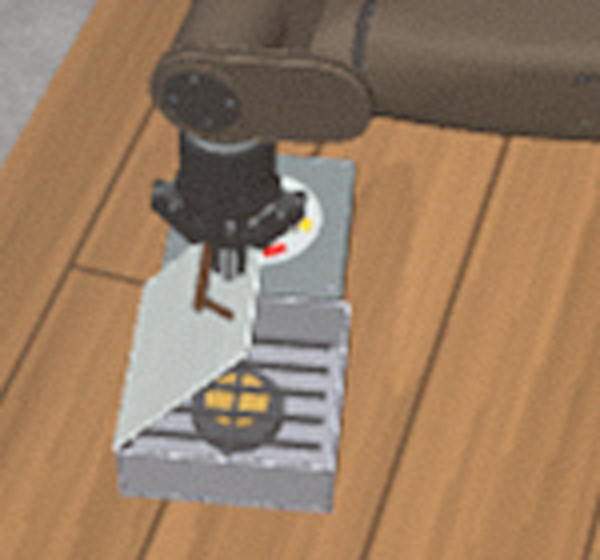

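```bash
python3 -m crank '[[0.017,0,0.2,0,0,0,0],[0.017,0,0.4,0,0,0,0],[0.017,0,0.5,0,0,0,0],[0.017,0,0.6,0,0,0,0],[0.017,0,0.7,0,0,0,0],[0.017,0,0.8,0,0,0,0]]'
python3 -m crank '[[0,0,0.1,0,0,0,0],[0,0,0.2,0,0,0,0],[0,0,0.3,0,0,0,0],[0,0,0.4,0,0,0,0]]'
python3 - <<'E'
from lid import *
plan([.5772,.1172,.0745])
S=cam('side');cv2.imwrite('pics/s8z.png',cv2.resize(cv2.cvtColor(S['pixels'][130:270,240:390],cv2.COLOR_RGB2BGR),None,fx=4,fy=4,interpolation=cv2.INTER_CUBIC))
E
```

```text
time: 20.15
eef_pos: [0.5775, 0.1201, 0.1754]
tcp_rot: [0.629, 0.778, 0.001, 0.001]
contact_force: [0.0, 0.1, 2.2]
opening: -0.001
time: 20.55
eef_pos: [0.5761, 0.1204, 0.1135]
tcp_rot: [0.628, 0.778, -0.0, -0.0]
contact_force: [-0.9, -0.5, 2.6]
opening: -0.001
pos [0.5761 0.1204 0.1135] xang 102.13 z [-9.e-04 -1.e-04 -1.e+00] q6 -0.178 t 20.55 F [-0.93 -0.46  2.57] T [-0.004  0.103  0.057] op -0.001
shift units [-0.0225  0.0031  0.2602]
```

View pics/s8z.png

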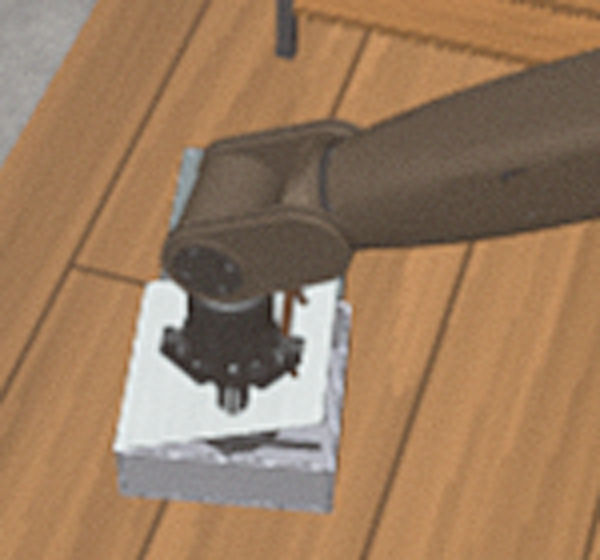

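Lid is following down. Press it to the rim.

```bash
python3 -m crank '[[0,0,0.08,0,0,0,0],[0,0,0.15,0,0,0,0],[0,0,0.2,0,0,0,0],[0,0,0.24,0,0,0,0],[0,0,0.25,0,0,0,0],[0,0,0.25,0,0,0,0]]'
python3 f.py
```

```text
time: 21.2
eef_pos: [0.5765, 0.1204, 0.0771]
tcp_rot: [0.629, 0.778, 0.0, 0.0]
contact_force: [0.3, 0.3, -0.3]
opening: 0.004
F [-0.17 -0.11  0.2 ] T [0.003 0.02  0.008] sd [0.27 0.48 0.3  0.04 0.02 0.02] p [576.78 120.42  77.73]
knob rad 1.57 q6 -0.17782523690870286 t 21.45
toolF [-0.08 -0.19 -0.2 ]
```

```bash
python3 -m crank '[[0,0,0.015,0,0,0,0],[0,0,0.025,0,0,0,0],[0,0,0.025,0,0,0,0]]'
python3 f.py
python3 -m crank '[[0,0,0.01,0,0,0,0],[0,0,0.02,0,0,0,0],[0,0,0.02,0,0,0,0]]'
python3 f.py
```

```text
time: 21.75
eef_pos: [0.577, 0.1204, 0.0746]
tcp_rot: [0.629, 0.778, 0.0, 0.0]
contact_force: [-1.9, -1.1, 4.6]
opening: -0.006
F [-0.84 -0.05  5.37] T [-0.028  0.23  -0.009] sd [0.5  0.29 0.55 0.02 0.03 0.01] p [576.94 120.41  74.56]
knob rad 1.57 q6 -0.17782751746210723 t 22.0
toolF [ 0.12 -0.82 -5.37]
time: 22.3
eef_pos: [0.577, 0.1204, 0.0744]
tcp_rot: [0.628, 0.778, -0.0, -0.0]
contact_force: [-8.0, -0.1, 18.8]
opening: -0.003
F [-7.73 -1.19 18.19] T [-0.146  1.33  -0.011] sd [0.37 0.37 0.33 0.02 0.02 0.01] p [577.04 120.42  74.43]
knob rad 1.57 q6 -0.1778324100515444 t 22.55
toolF [  0.46  -7.81 -18.19]
```

Firm stop at 74.4 mm (lid shut: 70.5 + 4). Retract and look.

```bash
python3 -m crank '[[0,0,-0.05,0,0,0,0],[0,0,-0.3,0,0,0,0],[0,0,-0.6,0,0,0,0],[0,0,-0.95,0,0,0,0],[0,0,-0.95,0,0,0,0]]'
python3 -m crank '[[0.3,0,-0.2,0,0,0,0],[0.6,0,-0.4,0,0,0,0],[0.9,0,-0.4,0,0,0,0],[0.98,0,-0.4,0,0,0,0]]'
python3 -m crank '[[0.3,0,0,0,0,0,0],[0.6,0,0,0,0,0,0],[0.9,0,0,0,0,0,0],[0.98,0,0,0,0,0,0]]'
python3 - <<'E'
from lid import *
T=cam('top');S=cam('side')
cv2.imwrite('pics/t9z.png',cv2.resize(cv2.cvtColor(T['pixels'][130:250,270:420],cv2.COLOR_RGB2BGR),None,fx=5,fy=5,interpolation=cv2.INTER_CUBIC))
cv2.imwrite('pics/s9z.png',cv2.resize(cv2.cvtColor(S['pixels'][130:270,240:390],cv2.COLOR_RGB2BGR),None,fx=4,fy=4,interpolation=cv2.INTER_CUBIC))
for n,z in(('lid_handle',.109),('ring_tab',.087),('bar_top',.125)):
  for p in(T,S):
    for a in finder.pinpoint(n,p)[:2]: print(n,np.round(onz(p,a['location'],z),4),round(a['confidence'],2),a['location'])
print('expect handle',L(0,.17,0,.035), proj(T,L(0,.17,0,.035)),proj(S,L(0,.17,0,.035)))
print('expect top',[(d,proj(T,[.6368,-.1455,.125-d]),proj(S,[.6368,-.1455,.125-d])) for d in(0,.005)])
E
```

```text
time: 23.05
eef_pos: [0.5806, 0.1206, 0.2216]
tcp_rot: [0.628, 0.778, 0.005, 0.006]
contact_force: [0.5, 0.3, 0.3]
opening: 0.0
time: 23.45
eef_pos: [0.5448, 0.2679, 0.2742]
tcp_rot: [0.627, 0.779, 0.002, 0.0]
contact_force: [0.6, -0.2, -0.3]
opening: -0.002
time: 23.85
eef_pos: [0.5129, 0.4108, 0.2711]
tcp_rot: [0.627, 0.779, -0.001, -0.001]
contact_force: [0.1, 0.3, -0.3]
opening: -0.002
lid_handle [0.5239 0.0331 0.109 ] 0.68 [210.7, 311.0]
lid_handle [0.5306 0.0313 0.109 ] 0.45 [217.7, 317.2]
ring_tab [ 0.5962 -0.137   0.087 ] 0.69 [192.5, 358.3]
ring_tab [ 0.6346 -0.1508  0.087 ] 0.55 [181.1, 305.8]
ring_tab [ 0.6262 -0.1507  0.087 ] 0.54 [181.6, 307.8]
bar_top [ 0.6316 -0.1317  0.125 ] 0.53 [181.6, 357.8]
bar_top [ 0.5996 -0.5221  0.125 ] 0.51 [193.4, 467.5]
bar_top [ 0.6371 -0.1485  0.125 ] 0.57 [174.8, 305.0]
bar_top [0.5773 0.1407 0.125 ] 0.26 [234.6, 295.6]
expect handle [0.52643146 0.03538335 0.1055    ] [[310.42144164 210.03387759]] [[317.94597784 219.37876465]]
expect top [(0, array([[361.70871748, 180.2639746 ]]), array([[304.83948342, 175.33570255]])), (0.005, array([[361.59569712, 180.43284883]]), array([[304.84356151, 176.21142556]]))]
```

View pics/t9z.png

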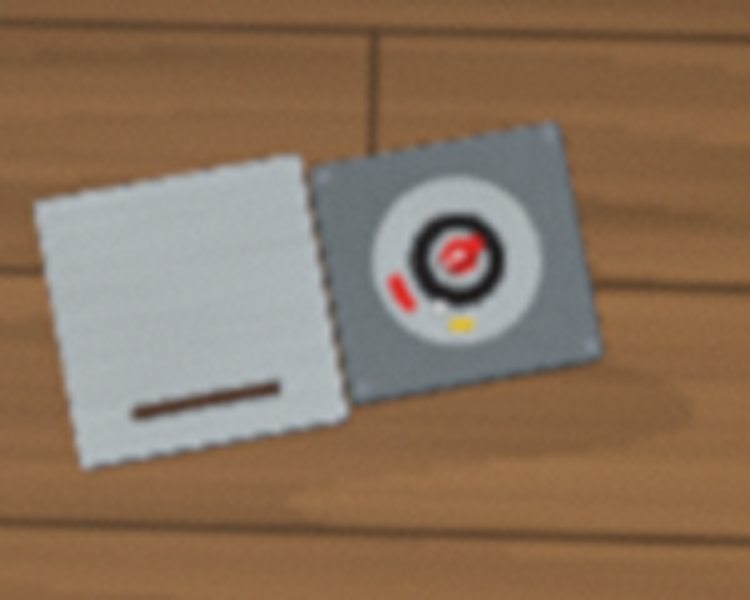

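View pics/s9z.png

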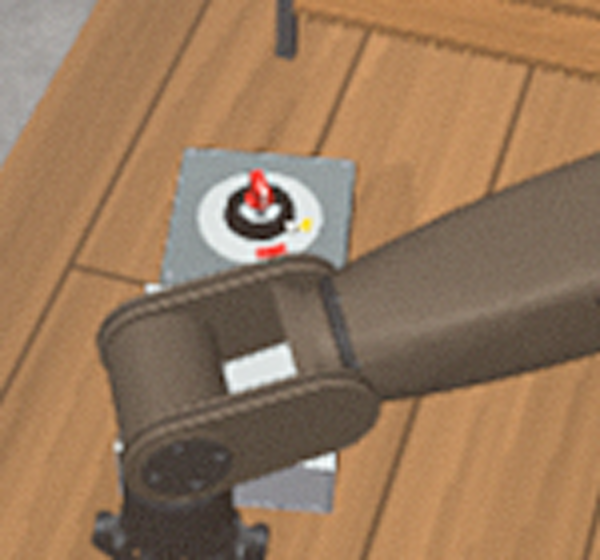

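```bash
python3 -c "
from plant import ticket
print(ticket.sign_off())"
```

```text
the job is handed in; nothing more can be done
None
```

I turned the side burner's red knob into its OFF notch and let it spring out there. Then I pressed the lid shut, moved the arm clear and handed the job in at about 24 s.

**Knob:** I gripped the bar, pushed it in about 5.5–6 mm (about 9 N) and turned it clockwise to about 0.79 rad. There I eased the push to 3–5 N and felt along the gate. From about 1.10 rad it pushed back harder and lifted the hand. It then rose along its spring to its "out" height, where I let go at about 1.15 rad. In the last pictures the pointer aims at the red mark. The turning torque at the wrist stayed below 0.1 N m in every reading.

**Lid:** It stopped firmly at 74.4 mm under 18 N, which matches the shut height. The last top view shows it flat, with the handle within about 4 mm of where it should be when shut.

**Ring:** The white tab was within about half a pixel (roughly 2 mm) of its starting place in the top pictures.

**Weaker checks:**
- **Knob out:** That it is fully sprung out rests on the felt force and height; the cameras cannot clearly tell 5 mm of push depth.
- **Point detector:** It disagreed with itself on `bar_top` and `ring_tab` (some low-confidence hits were clearly wrong), so I relied on the pictures for those.
- **Sideways force:** I saw up to about 5 N on the knob while turning and kept correcting the hand position for it.
- **Other things on the table:** I did not measure them again at the end, but the arm's path stayed clear of them.

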